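# Swap the cogs of two rear hubs and fit their spacers

### The job

The cogs of the two rear hubs standing in the wooden blocks were put on the wrong way round: swap them, parking one flat on the clear bench meanwhile, so that the large cog sits fully down on the high-flange hub and the small cog on the low-flange hub. Then slip a spacer over each driver, down onto the cog: the tall spacer on the high-flange hub with its long driver, the thin one on the low-flange hub with its short driver. Leave the repair tin, the oil can and the open-ended spanner beside them where they are.

Things in the scene. Friction and masses are not known exactly. Their poses are not given: they have to be found in the camera images.
- high_flange_hub: Aluminium rear hub, high flanges (82 mm across, six big holes), long driver; upright and fixed in a wooden block 100 x 100 x 28 mm. Origin: centre of its underside, z up. Cogs rest on a 39 mm shoulder at z = 98 mm; above it the splined driver, 26 mm across, 36 mm long (end tapered), then a 12 mm axle end to z = 139 mm. Carries the small cog at first.
- low_flange_hub: Aluminium rear hub, low flanges (56 mm across), short driver; upright and fixed in a wooden block 100 x 100 x 28 mm. Origin: centre of its underside, z up. Cogs rest on a 39 mm shoulder at z = 98 mm; above it the splined driver, 26 mm across, 24 mm long (end tapered), then a 12 mm axle end to z = 127 mm. Carries the large cog at first.
- large_cog: Dark steel slip-on cog, 21 teeth, 91 mm over the teeth, small round holes: toothed plate 3 mm thick, on it a round boss 48 mm in diameter from 3 to 15 mm above the underside; bore 30 mm. Grasp across the boss from above. Origin at the centre of the underside, z up, boss up. About 0.16 kg.
- small_cog: Grey-brown steel slip-on cog, 16 teeth, 69 mm over the teeth: toothed plate 3 mm thick, on it a round boss 48 mm in diameter from 3 to 15 mm above the underside; bore about 29 mm. Grasp across the boss from above. Origin at the centre of the underside, z up, boss up. About 0.11 kg.
- tall_spacer: Plain aluminium ring with two dark grooves, the wider of the two: 48 mm outside, 29 mm bore, 22 mm tall, lying flat on the bench. Origin at the centre of the underside, z up. Lift it as it lies, without turning it over.
- thin_spacer: Plain aluminium ring, the narrower of the two: 40 mm outside, 29 mm bore, 10 mm tall, lying flat on the bench. Origin at the centre of the underside, z up. Lift it as it lies.
- patch_tin: Bystander: green-lidded puncture-repair tin, 71 x 108 mm (longer along its y), 28 mm tall, shut, lying behind the hubs. Origin at the centre of the underside.
- pump_oiler: Bystander: small oil can with a spout, 57 x 65 mm, 129 mm tall, standing behind the hubs. Origin at the centre of the underside.
- spanner: Bystander: steel open-ended spanner, 186 mm long (along its y), 34 mm wide, 6 mm thick, lying to the left of the hubs. Origin at the centre of the underside. Apart from the things listed here, the bench is clear from x = 0.38 to 0.62 m between y = -0.36 and 0.24 m.
Things that resemble listed ones, but are neither listed nor needed, are in the scene too. Leave any red or yellow look-alike of the small_cog alone.

How it is judged (in metres and radians):
On the way:
1. both cogs swapped and fully down on their right hubs (horizontal distance between large_cog and high_flange_hub below 0.005 m and z of large_cog in the frame of high_flange_hub between 0.095 and 0.101 m and angle between each of large_cog, small_cog's own z axis and vertical below 0.12 rad and horizontal distance between small_cog and low_flange_hub below 0.005 m and z of small_cog in the frame of low_flange_hub between 0.095 and 0.101 m), for 0.2 s.
At the end, for the whole second after the job is handed in: Large cog on the high-flange hub, small cog on the low-flange hub, each flat on the shoulder, boss up; tall spacer flat on the large cog, thin spacer flat on the small one. All within 3 mm in height, 5 mm of centre and 0.12 rad of level, released and at rest (all of step 1 and horizontal distance between tall_spacer and high_flange_hub below 0.005 m and z of tall_spacer in the frame of high_flange_hub between 0.11 and 0.116 m and angle between each of tall_spacer, thin_spacer's own z axis and vertical below 0.12 rad and horizontal distance between thin_spacer and low_flange_hub below 0.005 m and z of thin_spacer in the frame of low_flange_hub between 0.11 and 0.116 m and linear speed of each of large_cog, small_cog, tall_spacer, thin_spacer below 0.02 m/s); the robot touches nothing.
It fails at once if the repair tin was shifted by more than 25 mm (distance of patch_tin from where it was at the start of the episode above 0.025 m).
It fails at once if the oil can was shifted by more than 25 mm (distance of pump_oiler from where it was at the start of the episode above 0.025 m).
It fails at once if the spanner was shifted by more than 25 mm (distance of spanner from where it was at the start of the episode above 0.025 m).
It also fails if it takes over 102 s, if anything falls off the work surface, if the arm or the gripper's body presses on something with over 40 N, if the wrist force passes 120 N, or if a joint passes its speed limit or range.

### The arm

A 6-joint arm with a two-finger parallel gripper is mounted at the origin on a cart in front of the work surface, level with it; the furniture and walls round the work are solid. World frame = base frame: x ahead of the robot, y to its left, z up, the work surface at z = 0. Lengths are in mm, angles in degrees, forces in N, time in s.
With the tool pointing down it reaches from about 300 to 850 mm from the base axis. Payload 4.2 kg.
Tool frame: the origin (TCP) lies midway between the tips of the shut fingers; the grasp point (between the pads) lies 19 mm behind it; z points along the fingers, y is the line along which they close (so a half turn about z gives the same grasp; the last joint's range is limited). The gripper opens to 91 mm and grips with 3 to 60 N. Pads are 32 mm wide; open, the fingers measure 118 mm over their backs; the gripper's body (76 mm by 178 mm) begins 60 mm behind the grasp point.
Start: joints at [-75.516, 18.312, 89.639, -0, 72.044, -1.146], TCP at [154.924, -553.752, 213.976] pointing down, gripper open.
Joint ranges: [-177.97, 177.97], [-48.28, 115.42], [12.27, 149.76], [-77.06, 257.06], [2.81, 150.46], [-146.56, 146.56]. Speed limits (degrees/s): [147.25, 147.25, 180, 180, 180, 180].

### API

Orientations are given as [roll, pitch, yaw] about the fixed x, y, z axes, in that order (R = Rz(yaw) Ry(pitch) Rx(roll)).
In Python, from workcell import env gives the robot as it stands.
- The arm moves only by the shell command python3 -m jog 'ROWS' [FORCE]. ROWS is a JSON object of lists of equal length, an entry for each row: "jaw": the finger opening in mm, from 0 to 91.2; "slide": the shift along the tool's x, y, z in units of 30 mm (1.0 is 30 mm), a list of three; "spin": the turn about the tool's z in units of 8 degrees (1.0 is 8 degrees). In form: {"jaw": [jaw, ...], "slide": [[dx, dy, dz], ...], "spin": [spin, ...]}. A call has 1 to 10 rows; each row shifts and turns the commanded pose from where the row before left it, along the tool's axes as they then stand; what a row does not reach is not made up. A row lasts 1/10 s, in which the tool goes at most 50 mm and 8.59 degrees, less where a joint would pass 70% of its speed; a pose out of reach is approached as far as the arm can. A call is refused whole if a number of a shift passes 1 or a number of a turn 1, either way. A call with a gripper value outside its range is refused whole. The fingers move at their own pace and stop on an object; FORCE is the grip in N (left out, the last holds). Time passes only in rows, so rows that do not move let the fingers close. It gives the time, the measured TCP pose, the force, the opening and the grip force at its end, in the units of the state.
- env.state(): the state, without advancing time (a new reading comes with each control period).
- env.grab_frame(name): name is "scene" or "side" or "wrist"; returns the picture (420x560x3 uint8, red, green, blue); there is no depth.
- env.camera_model(name): a dict with "fx", "fy", "cx", "cy" (pixels), "D" ([k1, k2, p1, p2, k3] as OpenCV has them; the pictures are not rectified), "camera_from_world" (4x4, takes a point from world to camera coordinates). Camera axes: x right, y up, looking along -z (the intrinsics and any distortion apply to the point x, -y, -z); pixel columns grow to the right and rows downward; lengths in mm; the calibration is good to about 2 mm. A picture is of the moment at which its call begins: read the wrist's pose just before it. camera_model takes no time and is no camera call; for the wrist camera it gives the pose at the moment of the call.
- env.job_done(): hands the job in; it is judged then, once.
The state is a dict: "time_s": time; "qpos": joint angles; "qvel": joint speeds; "effort": joint torques, N m; "ee_pos": TCP position; "ee_rot": TCP orientation; "force": force on the tool from outside, world axes, zero at the start; "torque": the same for the moment, N m; "gripper_width": finger opening in mm; "gripper_force": force on a finger pad.
Only numpy, scipy, OpenCV 4.12 (cv2) and the standard library are available. Lean on these libraries where they do the work, as an engineer would, in place of code of your own. Each camera call takes 0.05 s, during which the arm holds its last target. There are 200 camera calls.

## Working session

There is one attempt and no reset: what is moved stays moved. The work goes in short steps, Python scripts to look and compute and a shell command to move; the robot and the scene stay as the last step left them, time stands still between calls to the robot, and variables do not carry over. Pictures are saved under pics/ and viewed, at most 14 in all, crops included, and the job is handed in when it is done.

```bash
ls; mkdir -p pics
cat > h.py <<'E'
import numpy as np, cv2
from workcell import env
def ray(m,uv):
    K=np.array([[m["fx"],0,m["cx"]],[0,m["fy"],m["cy"]],[0,0,1.]])
    p=cv2.undistortPoints(np.array([[uv]],float),K,np.array(m["D"],float))[0,0]
    T=np.array(m["camera_from_world"]);R=T[:3,:3]
    return -R.T@T[:3,3], R.T@np.array([p[0],-p[1],-1.])
def onz(m,uv,z):
    o,d=ray(m,uv); return o+d*(z-o[2])/d[2]
def proj(m,P):
    K=np.array([[m["fx"],0,m["cx"]],[0,m["fy"],m["cy"]],[0,0,1.]])
    T=np.array(m["camera_from_world"]);P=np.atleast_2d(P)@T[:3,:3].T+T[:3,3]
    P=P*[1,-1,-1]
    return cv2.projectPoints(P,np.zeros(3),np.zeros(3),K,np.array(m["D"],float))[0][:,0]
def snap(c,n):
    m=env.camera_model(c);a=env.grab_frame(c);cv2.imwrite(f"pics/{n}.png",a[:,:,::-1]);return m,a
E
python3 - <<'E'
from h import *
s=env.state();print({k:np.round(v,2) for k,v in s.items()})
ims=[]
for c in("scene","side","wrist"):
    m,a=snap(c,c+"0");o,d=ray(m,(280,210));print(c,m["fx"],m["D"],o.round(),d.round(2))
E
```

```text
pics
{'time_s': np.float64(0.0), 'qpos': array([-75.51,  18.35,  89.71,   0.  ,  72.04,  -1.15]), 'qvel': array([ 0.04, -0.03, -0.04,  0.04,  0.02, -0.02]), 'effort': array([ -0.  , -41.25, -23.2 ,   0.07,   0.05,  -0.  ]), 'ee_pos': array([ 154.82, -553.26,  213.1 ]), 'ee_rot': array([-179.9 ,   -0.  ,   15.63]), 'force': array([ 0.05, -0.64, -0.52]), 'torque': array([0.01, 0.04, 0.07]), 'gripper_force': np.float64(0.0), 'gripper_width': np.float64(91.31)}
scene 420.7054010745237 [-0.12118909  0.          0.          0.          0.        ] [ 23. 741. 853.] [ 0.48 -0.61 -0.63]
side 400.0746340893803 [-0.03723324  0.          0.          0.          0.        ] [ 474. -701.  620.] [ 0.15  0.8  -0.58]
wrist 324.34947415302895 [-0.03145645  0.          0.          0.          0.        ] [ 226. -533.  384.] [-0.25 -0.07 -0.96]
```

View pics/scene0.png

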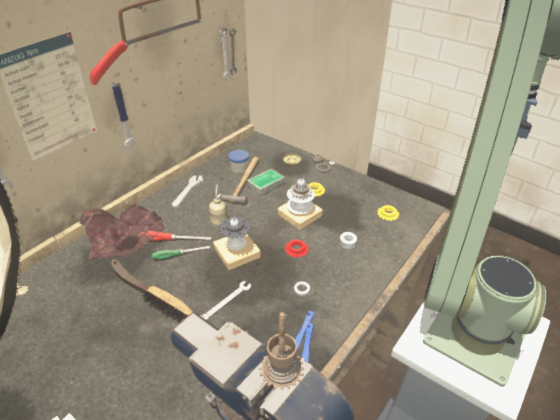

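View pics/side0.png

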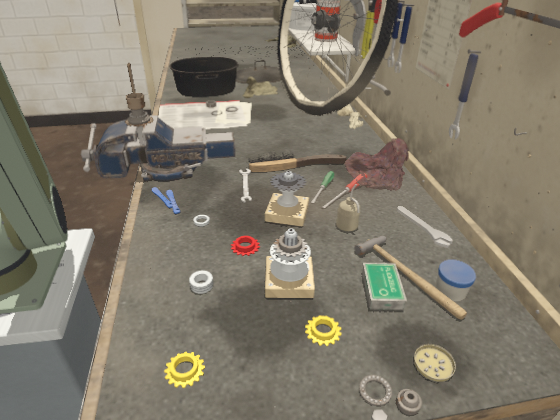

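The scene view shows the hubs at (300,200) and (236,240), and the white rings at (348,240) (tall) and (302,288) (thin). There are red and yellow look-alike cogs at (297,248), (316,189) and (388,212). The side view shows hubs at (290,265) and (288,195), and rings at (201,282) and (202,220). I'll confirm with an enlarged crop and get rough positions.

Run:
```python
from h import *
M={c:env.camera_model(c) for c in("scene","side")}
def tri(a,b):
    o1,d1=ray(M["scene"],a);o2,d2=ray(M["side"],b)
    A=np.c_[d1,-d2];t=np.linalg.lstsq(A,o2-o1,rcond=None)[0];p,q=o1+t[0]*d1,o2+t[1]*d2
    return ((p+q)/2).round(1),round(np.linalg.norm(p-q),1)
for n,a,b in(("hiaxle",(301,180),(291,230)),("loaxle",(234,219),(289,172)),("tall",(348,239),(201,281)),("thin",(302,288),(202,220)),("red",(297,248),(245,245))):print(n,tri(a,b))
a=cv2.imread("pics/side0.png");b=cv2.imread("pics/scene0.png")
r=lambda i,x0,y0:cv2.resize(i[y0:y0+140,x0:x0+195],None,fx=4,fy=4,interpolation=cv2.INTER_CUBIC)[:560,:780]
cv2.imwrite("pics/cs.png",r(a,180,160));cv2.imwrite("pics/cc.png",r(b,190,165))
```

```text
hiaxle (array([605.3, -97.5, 136.7]), np.float64(0.9))
loaxle (array([648. , 146.4, 125.5]), np.float64(0.1))
tall (array([420.4, -85.3,  13.5]), np.float64(1.2))
thin (array([422.9, 141.6,   4.7]), np.float64(1.5))
red (array([522.6,  28.5,   3.4]), np.float64(1.0))
```

View pics/cs.png

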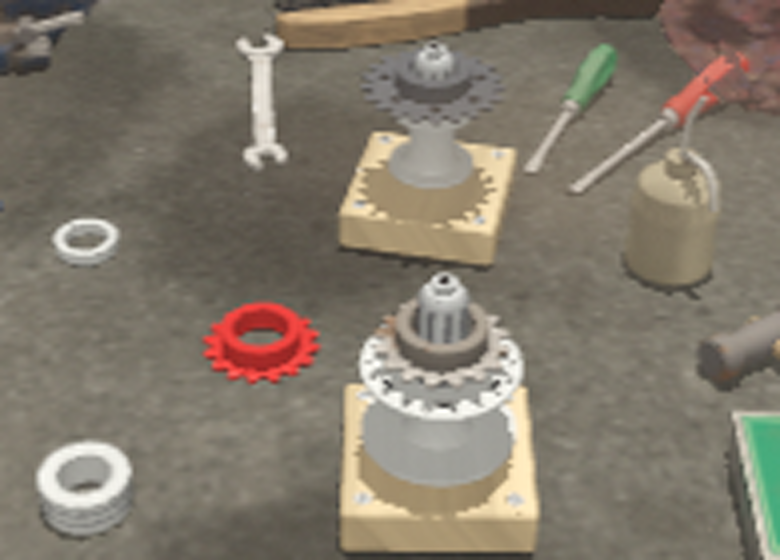

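View pics/cc.png

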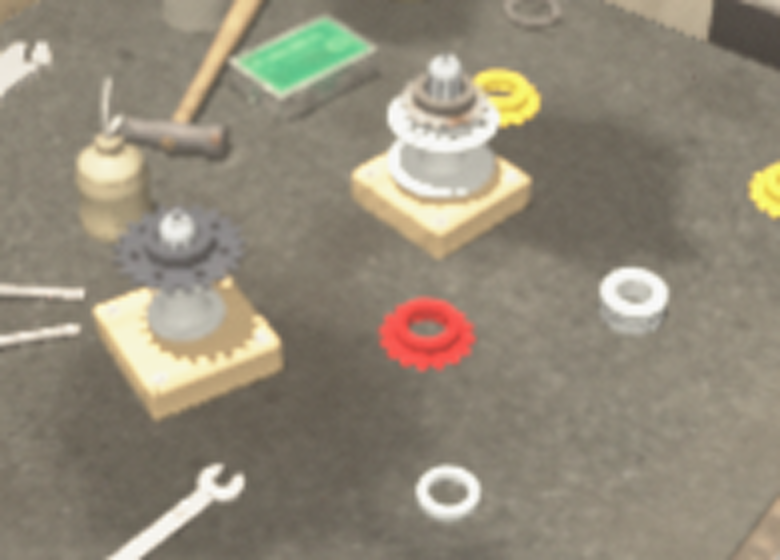

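Everything is unambiguous: the grey-brown small cog is on the near high-flange hub, the dark large cog is on the low-flange hub, and the heights agree (axle ends 137 and 126 mm). The wider grooved ring at crop (85,485) is the tall spacer and the ring at (85,240) is the thin one. Red and yellow cogs are decoys. Next I move the wrist camera over the high-flange hub.

```bash
python3 -m jog '{"jaw":[91,91,91,91,91,91,91,91,91,91],"slide":[[0,0,0],[0,0,0],[0.8,-1,0],[0.8,-1,0],[0.8,-1,0],[0.8,-1,0],[0.8,-1,0],[0.8,-1,0],[0.8,-1,0],[0.8,-1,0]],"spin":[0.97,0.97,0,0,0,0,0,0,0,0]}' 25
python3 -m jog '{"jaw":[91,91,91,91,91,91,91,91,91,91],"slide":[[0.9,-1,0],[0.9,-1,0],[0.9,-1,0],[0.9,-1,0],[0.9,-1,0],[0.9,-1,0],[0.9,-1,0],[0,0,0],[0,0,0],[0,0,0]],"spin":[0,0,0,0,0,0,0,0,0,0]}'
python3 - <<'E'
from h import *
snap("wrist","w1");s=env.state();print(s["ee_pos"],s["ee_rot"],s["time_s"])
E
```

```text
time_s: 1.15
ee_pos: [347.1, -311.9, 213.8]
ee_rot: [-180.0, 0.0, 0.1]
force: [0.9, -0.5, -0.5]
gripper_width: 91.0
gripper_force: 0.0
time_s: 2.15
ee_pos: [534.2, -103.6, 213.7]
ee_rot: [180.0, 0.1, 0.1]
force: [-1.0, -0.4, 0.3]
gripper_width: 91.0
gripper_force: 0.0
[ 534.17893513 -103.87915579  213.84611974] [1.79983013e+02 4.14056616e-02 3.92537995e-02] 2.2
```

View pics/w1.png

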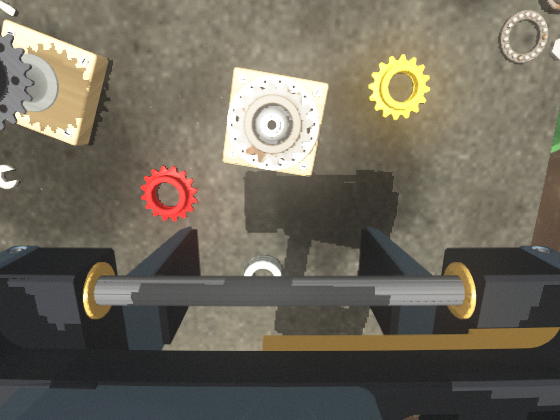

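The wrist view shows the high hub's axle at about (272,125), with the small cog's brown boss ring around it. Yellow and red decoys are at (400,87) and (170,194). I'll measure the circles.

```bash
cat >> h.py <<'E'
def circ(m,a,uv,z,R,tol=0.15,p2=15):
    """circle of world radius R at height z near uv -> best Hough circles as world points"""
    f=8; g=cv2.cvtColor(a,cv2.COLOR_RGB2GRAY);u,v=map(int,uv);h=60
    u0,v0=max(u-h,0),max(v-h,0)
    g=cv2.resize(g[v0:v+h,u0:u+h],None,fx=f,fy=f,interpolation=cv2.INTER_CUBIC);g=cv2.GaussianBlur(g,(0,0),4)
    c=onz(m,uv,z);q=proj(m,[c,c+[R,0,0],c+[0,R,0]]);r=(np.linalg.norm(q[1]-q[0])+np.linalg.norm(q[2]-q[0]))/2*f
    cs=cv2.HoughCircles(g,cv2.HOUGH_GRADIENT_ALT,1,6,param1=150,param2=0.5,minRadius=int(r*(1-tol)),maxRadius=int(r*(1+tol)))
    out=[]
    for x,y,rr in ([] if cs is None else cs.reshape(-1,cs.shape[-1])[:4,:3]):
        px=((x+.5)/f-.5+u0,(y+.5)/f-.5+v0); out.append((np.round(px,1).tolist(),round(float(rr/r*R),1),onz(m,px,z)[:2].round(1).tolist()))
    return out
E
python3 - <<'E'
from h import *
m=env.camera_model("wrist");a=cv2.imread("pics/w1.png")[:,:,::-1].copy()
for n,z,R in(("axle",139,6),("driver",130,13),("boss",113,24),("bore",113,14.5)):print(n,circ(m,a,(272,125),z,R,.2))
E
```

```text
axle []
driver []
boss []
bore []
```

```bash
sed -i 's/f=8;/f=4;/; s/(0,0),4)/(0,0),2)/; s/HOUGH_GRADIENT_ALT,1,6,param1=150,param2=0.5/HOUGH_GRADIENT,1,6,param1=60,param2=p2/' h.py
python3 - <<'E'
from h import *
m=env.camera_model("wrist");a=cv2.imread("pics/w1.png")[:,:,::-1].copy()
for n,z,R in(("axle",139,6),("driver",130,13),("boss",113,24),("bore",113,14.5),("flange",96,41)):print(n,circ(m,a,(272,125),z,R,.15))
cv2.imwrite("pics/w1c.png",cv2.resize(a[60:190,212:342,::-1],None,fx=4.5,fy=4.5,interpolation=cv2.INTER_CUBIC))
E
```

```text
axle []
driver [([271.5, 125.19999694824219], 14.8, [605.0, -97.2]), ([270.79998779296875, 122.5], 14.4, [607.1, -96.6]), ([272.20001220703125, 121.19999694824219], 14.2, [608.0, -97.8]), ([273.5, 124.5], 14.2, [605.6, -98.7])]
boss [([271.79998779296875, 124.0], 22.5, [605.8, -97.1]), ([270.20001220703125, 124.5], 23.7, [605.4, -95.8]), ([273.79998779296875, 125.5], 22.3, [604.6, -98.7]), ([268.5, 127.80000305175781], 26.5, [602.9, -94.4])]
bore [([272.20001220703125, 122.80000305175781], 16.2, [606.8, -97.5]), ([272.0, 125.0], 15.9, [605.0, -97.3]), ([272.20001220703125, 121.19999694824219], 15.1, [608.0, -97.5]), ([270.79998779296875, 122.5], 15.3, [607.0, -96.2])]
flange [([255.0, 121.5], 37.8, [607.8, -82.3]), ([256.0, 113.19999694824219], 39.5, [614.6, -83.3]), ([272.20001220703125, 121.19999694824219], 39.7, [608.0, -97.2]), ([255.5, 123.5], 36.6, [606.1, -82.7])]
```

View pics/w1c.png

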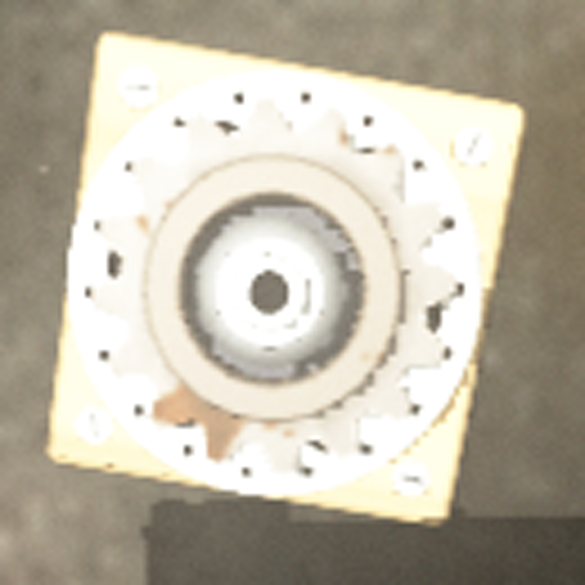

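The axle hole is at pixel (271.4,124.5), giving hub centre ≈ (605.6,−97.3). This agrees with triangulation (605.3,−97.5), and the boss centre is within 1 mm of it. Next I approach and descend.

```bash
python3 -m jog '{"jaw":[91,91,91,91,91,91,91,91,91],"slide":[[0.8,-0.07,0],[0.8,-0.07,0],[0.78,-0.07,0],[0,0,0.8],[0,0,0.8],[0,0,0.8],[0,0,0.6],[0,0,0.4],[0,0,0]],"spin":[0,0,0,0,0,0,0,0,0]}'
```

```text
time_s: 3.1
ee_pos: [604.9, -97.3, 110.5]
ee_rot: [-180.0, 0.2, 0.0]
force: [0.4, 0.1, 0.1]
gripper_width: 91.0
gripper_force: 0.0
```

```bash
python3 -m jog '{"jaw":[91,91,60,44,44,44,44,44],"slide":[[0.02,0,0.23],[0,0,0],[0,0,0],[0,0,0],[0,0,0],[0,0,0],[0,0,0],[0,0,0]],"spin":[0,0,0,0,0,0,0,0]}' 25
```

```text
time_s: 3.9
ee_pos: [607.1, -96.7, 105.1]
ee_rot: [180.0, -0.0, 0.1]
force: [0.6, -0.2, -0.0]
gripper_width: 46.0
gripper_force: 13.5
```

```bash
python3 -m jog '{"jaw":[40,40,40],"slide":[[0,0,0],[0,0,0],[0,0,0]],"spin":[0,0,0]}' 30
python3 - <<'E'
from h import *
snap("wrist","w2")
E
```

```text
time_s: 4.2
ee_pos: [607.1, -96.7, 105.1]
ee_rot: [180.0, -0.0, 0.1]
force: [-0.3, -0.6, 0.3]
gripper_width: 45.3
gripper_force: 30.0
```

View pics/w2.png

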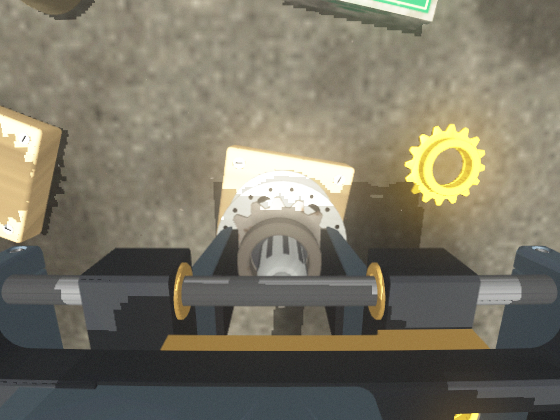

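The grip is on the boss, with fingers either side of the ring at (280,250), and the yellow decoy is clear. I lift and carry it to the park spot (420,30), which is over 90 mm from the decoy and both spacers.

```bash
python3 -m jog '{"jaw":[40,40,40,40,40,40,40,40,40,40],"slide":[[0,0,-0.3],[0,0,-0.6],[0,0,-0.8],[0,0,-0.8],[-0.4,-0.25,0],[-0.8,-0.55,0],[-0.9,-0.6,0],[-0.9,-0.6,0],[-0.9,-0.6,0],[-0.9,-0.6,0]],"spin":[0,0,0,0,0,0,0,0,0,0]}' 35
python3 -m jog '{"jaw":[40,40,40,40,40,40,40,40,40],"slide":[[-0.9,-0.6,0],[-0.5,-0.4,0],[0,0,0.8],[0,0,0.9],[0,0,0.9],[0,0,0.9],[0,0,0.9],[0,0,0.4],[0,0,0]],"spin":[0,0,0,0,0,0,0,0,0]}'
```

```text
time_s: 5.25
ee_pos: [461.6, -0.2, 180.4]
ee_rot: [-180.0, -0.0, 0.1]
force: [0.4, -0.2, -1.5]
gripper_width: 45.3
gripper_force: 35.0
time_s: 6.15
ee_pos: [420.1, 29.1, 34.8]
ee_rot: [180.0, 0.2, 0.1]
force: [-0.4, -1.3, -0.8]
gripper_width: 45.2
gripper_force: 35.0
```

```bash
python3 -m jog '{"jaw":[40,40,40,40,40],"slide":[[0,0,0.5],[0,0,0.25],[0,0,0.1],[0,0,0.04],[0,0,0]],"spin":[0,0,0,0,0]}'
```

```text
time_s: 6.65
ee_pos: [421.2, 29.1, 9.7]
ee_rot: [180.0, -0.1, 0.1]
force: [-0.1, 0.2, -0.9]
gripper_width: 45.8
gripper_force: 35.0
```

```bash
python3 -m jog '{"jaw":[40,40,40,40],"slide":[[0,0,0.04],[0,0,0.03],[0,0,0],[0,0,0]],"spin":[0,0,0,0]}'
```

```text
time_s: 7.05
ee_pos: [420.9, 29.1, 7.3]
ee_rot: [180.0, -0.0, 0.1]
force: [-0.3, 0.3, -0.5]
gripper_width: 45.5
gripper_force: 35.0
```

```bash
python3 -m jog '{"jaw":[60,91,91,91,91,91,91,91,91,91],"slide":[[0,0,0],[0,0,0],[0,0,0],[0,0,-0.3],[0,0,-1],[0,0,-1],[0,0,-1],[0,0,-1],[0.3,-0.2,-1],[0.6,-0.5,-1]],"spin":[0,0,0,0,0,0,0,0,0,0]}'
python3 -m jog '{"jaw":[91,91,91,91,91,91,91],"slide":[[0.9,-0.7,-0.5],[0.9,-0.7,0],[0.9,-0.7,0],[0.9,-0.7,0],[0.7,-0.4,0],[0,0,0],[0,0,0]],"spin":[0,0,0,0,0,0,0]}'
python3 - <<'E'
from h import *
m,a=snap("wrist","w3");s=env.state();print(s["ee_pos"],s["ee_rot"],s["time_s"])
p=proj(m,[648,146.4,127])[0].astype(int);print(p)
cv2.imwrite("pics/w3c.png",cv2.resize(a[max(p[1]-65,0):p[1]+65,p[0]-65:p[0]+65,::-1],None,fx=4.5,fy=4.5,interpolation=cv2.INTER_CUBIC))
E
```

```text
time_s: 8.05
ee_pos: [446.7, 49.6, 198.4]
ee_rot: [180.0, -0.0, 0.0]
force: [-0.0, 0.6, 0.2]
gripper_width: 90.7
gripper_force: 0.0
time_s: 8.75
ee_pos: [576.0, 146.2, 211.2]
ee_rot: [180.0, 0.1, 0.1]
force: [0.3, 1.0, -0.5]
gripper_width: 91.1
gripper_force: 0.0
[575.58537631 145.89453988 211.36096958] [1.79966704e+02 6.32557918e-02 1.08739705e-01] 8.8
[280 123]
```

View pics/w3c.png

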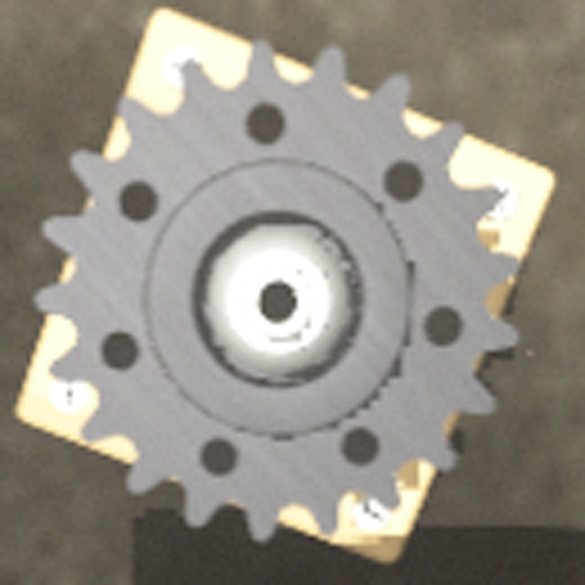

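The large cog is on the low-flange hub. The axle hole is at crop (278,302) and the boss ring centre at crop (278,297).

```bash
cat >> h.py <<'E'
def hole(m,a,uv,z,r=9):
    """centroid of the darkest blob (axle hole) near uv, on plane z"""
    u,v=map(int,uv);g=cv2.cvtColor(a,cv2.COLOR_RGB2GRAY)[v-r:v+r+1,u-r:u+r+1].astype(float)
    w=np.clip(np.median(g)-60-g,0,None)
    y,x=np.mgrid[-r:r+1,-r:r+1];px=(u+(w*x).sum()/w.sum(),v+(w*y).sum()/w.sum())
    return np.round(px,1),onz(m,px,z).round(1)
E
python3 - <<'E'
from h import *
m=env.camera_model("wrist");a=cv2.imread("pics/w3.png")[:,:,::-1].copy()
print(hole(m,a,(276.4,124.7),127,6), onz(m,(276.4,124.7),127).round(1), onz(m,(276.4,123.6),113).round(1))
E
```

```text
(array([276.2, 124.6]), array([646.9, 149. , 127. ])) [646.8 148.9 127. ] [647.5 149.  113. ]
```

```bash
python3 -m jog '{"jaw":[91,91,91,91,91,91,91,91,91],"slide":[[0.8,-0.05,0],[0.8,-0.03,0],[0.78,-0.02,0],[0,0,0.8],[0,0,0.8],[0,0,0.8],[0,0,0.6],[0,0,0.3],[0,0,0]],"spin":[0,0,0,0,0,0,0,0,0]}'
```

```text
time_s: 9.7
ee_pos: [646.6, 148.7, 111.5]
ee_rot: [180.0, 0.2, 0.1]
force: [0.4, -0.7, 0.2]
gripper_width: 90.8
gripper_force: 0.0
```

```bash
python3 -m jog '{"jaw":[91,91,60,44,44,40,40,40,40],"slide":[[0.02,0,0.22],[0,0,0],[0,0,0],[0,0,0],[0,0,0],[0,0,0],[0,0,0],[0,0,0],[0,0,0]],"spin":[0,0,0,0,0,0,0,0,0]}' 35
```

```text
time_s: 10.6
ee_pos: [648.6, 149.4, 105.7]
ee_rot: [180.0, -0.0, 0.1]
force: [-0.2, -0.5, 0.3]
gripper_width: 46.6
gripper_force: 35.0
```

```bash
python3 -m jog '{"jaw":[40,40,40,40,40,40,40,40,40,40],"slide":[[0,0,-0.3],[0,0,-0.6],[0,0,-0.8],[0,0,-0.8],[-0.1,0.6,0],[-0.15,0.9,0],[-0.15,1,0],[-0.2,1,0],[-0.2,1,0],[-0.2,1,0]],"spin":[0,0,0,0,0,0,0,0,0,0]}' 35
python3 -m jog '{"jaw":[40,40,40,40,40,40,40],"slide":[[-0.2,1,0],[-0.2,1,0],[0,0.72,0],[0,0,0],[0,0,0],[0,0,0],[0,0,0]],"spin":[0,0,0,0,0,0,0]}'
python3 - <<'E'
from h import *
m,a=snap("wrist","w4");s=env.state();print(s["ee_pos"],s["ee_rot"],s["time_s"])
p=proj(m,[605.6,-97.3,139])[0].astype(int);print(p)
E
```

```text
time_s: 11.6
ee_pos: [617.3, -17.8, 179.4]
ee_rot: [180.0, 0.1, 0.1]
force: [0.2, -0.6, -1.7]
gripper_width: 46.3
gripper_force: 35.0
time_s: 12.3
ee_pos: [606.9, -96.3, 180.4]
ee_rot: [-180.0, 0.0, 0.2]
force: [-0.1, 0.9, -1.4]
gripper_width: 46.3
gripper_force: 35.0
[606.98693057 -96.28557061 180.47869224] [-1.79992894e+02  1.89014507e-02  1.83656855e-01] 12.35
[281 233]
```

View pics/w4.png

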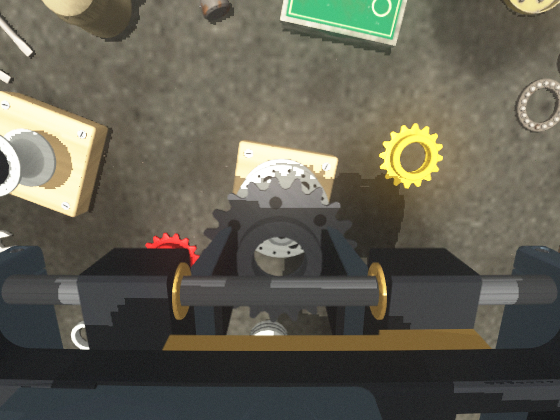

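The large cog is held level over the high hub, and the flange shows through the bore at about (280,255). Positions match the earlier grasp to about 1 mm. I descend in small steps and watch the force.

```bash
python3 -m jog '{"jaw":[40,40,40,40,40,40,40],"slide":[[-0.02,0.02,0.4],[0,0,0.5],[0,0,0.25],[0,0,0.15],[0,0,0.1],[0,0,0],[0,0,0]],"spin":[0,0,0,0,0,0,0]}'
python3 -m jog '{"jaw":[40,40,40,40],"slide":[[0,0,0.1],[0,0,0.1],[0,0,0.1],[0,0,0]],"spin":[0,0,0,0]}'
```

```text
time_s: 13.05
ee_pos: [606.8, -97.8, 139.1]
ee_rot: [180.0, -0.1, 0.1]
force: [-0.1, -0.3, -1.4]
gripper_width: 46.4
gripper_force: 35.0
time_s: 13.45
ee_pos: [606.1, -97.7, 129.0]
ee_rot: [-180.0, 0.1, 0.1]
force: [-0.1, -0.1, -1.7]
gripper_width: 46.3
gripper_force: 35.0
```

No contact force with the underside well below the driver top, so the cog is on. Continuing down.

```bash
python3 -m jog '{"jaw":[40,40,40,40,40,40],"slide":[[0,0,0.2],[0,0,0.2],[0,0,0.15],[0,0,0.1],[0,0,0.07],[0,0,0]],"spin":[0,0,0,0,0,0]}'
```

```text
time_s: 14.05
ee_pos: [606.3, -97.8, 107.7]
ee_rot: [180.0, 0.0, 0.1]
force: [-0.4, 0.2, -1.5]
gripper_width: 46.5
gripper_force: 35.0
```

```bash
python3 -m jog '{"jaw":[40,40,40],"slide":[[0,0,0.04],[0,0,0.03],[0,0,0]],"spin":[0,0,0]}'; python3 -m jog '{"jaw":[55,70,91,91,91],"slide":[[0,0,0],[0,0,0],[0,0,0],[0,0,0],[0,0,0]],"spin":[0,0,0,0,0]}'
```

```text
time_s: 14.35
ee_pos: [606.4, -97.8, 105.9]
ee_rot: [180.0, -0.0, 0.1]
force: [0.2, -0.3, -0.9]
gripper_width: 46.4
gripper_force: 35.0
time_s: 14.85
ee_pos: [606.5, -97.8, 106.1]
ee_rot: [180.0, -0.0, 0.1]
force: [0.4, -0.7, -0.0]
gripper_width: 83.3
gripper_force: 0.0
```

```bash
python3 -m jog '{"jaw":[91,91,91,91,91,91,91,91,91,91],"slide":[[0,0,-0.3],[0,0,-0.6],[0,0,-0.8],[0,0,-0.3],[-0.4,-0.25,0],[-0.8,-0.55,0],[-0.9,-0.6,0],[-0.9,-0.6,0],[-0.9,-0.6,0],[-0.9,-0.6,0]],"spin":[0,0,0,0,0,0,0,0,0,0]}' 35
python3 -m jog '{"jaw":[91,91,91,91,91,91,91,91],"slide":[[-0.9,-0.6,0],[-0.49,-0.43,0],[0,0,0.8],[0,0,0.9],[0,0,0.9],[0,0,0.9],[0,0,0.6],[0,0,0]],"spin":[0,0,0,0,0,0,0,0]}'
```

```text
time_s: 15.85
ee_pos: [461.0, -1.5, 165.9]
ee_rot: [-180.0, -0.0, 0.1]
force: [-0.6, 1.0, 0.6]
gripper_width: 91.3
gripper_force: 0.0
time_s: 16.65
ee_pos: [418.5, 28.7, 41.1]
ee_rot: [180.0, 0.3, 0.1]
force: [-0.6, 1.3, -0.1]
gripper_width: 91.1
gripper_force: 0.0
```

```bash
python3 -m jog '{"jaw":[91,91,91,91,91],"slide":[[0,0,0.5],[0,0,0.35],[0,0,0.2],[0,0,0],[0,0,0]],"spin":[0,0,0,0,0]}'
```

```text
time_s: 17.15
ee_pos: [421.1, 28.7, 12.1]
ee_rot: [180.0, -0.1, 0.1]
force: [0.4, 0.6, 0.9]
gripper_width: 90.7
gripper_force: 0.0
```

```bash
python3 -m jog '{"jaw":[70,55,44,40,40,40],"slide":[[0,0,0.03],[0,0,0],[0,0,0],[0,0,0],[0,0,0],[0,0,0]],"spin":[0,0,0,0,0,0]}' 35
```

```text
time_s: 17.75
ee_pos: [420.5, 28.7, 10.5]
ee_rot: [180.0, -0.0, 0.1]
force: [0.2, 0.2, 0.5]
gripper_width: 45.9
gripper_force: 13.3
```

The tips overlap the boss by only 4.5 mm. I reopen, lower 3 mm and regrip.

```bash
python3 -m jog '{"jaw":[60,60,60,44,40,40,40,40,40,40],"slide":[[0,0,0],[0,0,0.1],[0,0,0],[0,0,0],[0,0,0],[0,0,0],[0,0,0],[0,0,0],[0,0,0],[0,0,0]],"spin":[0,0,0,0,0,0,0,0,0,0]}' 35
```

```text
time_s: 18.75
ee_pos: [420.4, 28.7, 7.5]
ee_rot: [180.0, 0.0, 0.1]
force: [-0.6, -1.0, -2.4]
gripper_width: 45.1
gripper_force: 35.0
```

```bash
python3 -m jog '{"jaw":[40,40,40,40,40,40,40,40,40,40],"slide":[[0,0,-0.3],[0,0,-0.7],[0,0,-1],[0,0,-1],[0,0,-1],[0,0,-1],[0.4,-0.2,-0.7],[0.8,-0.4,0],[0.9,-0.5,0],[0.9,-0.5,0]],"spin":[0,0,0,0,0,0,0,0,0,0]}' 35
python3 -m jog '{"jaw":[40,40,40,40,40,40,40,40,40],"slide":[[0.9,-0.5,0],[0.9,-0.5,0],[0.9,-0.5,0],[0.9,-0.5,0],[0.7,-0.3,0],[0.26,-0.12,0],[0,0,0],[0,0,0],[0,0,0]],"spin":[0,0,0,0,0,0,0,0,0]}'
python3 - <<'E'
from h import *
m,a=snap("wrist","w5");s=env.state();print(s["ee_pos"],s["ee_rot"],s["time_s"])
E
```

```text
time_s: 19.75
ee_pos: [511.0, 77.4, 179.6]
ee_rot: [180.0, -0.1, 0.1]
force: [0.5, -0.1, -1.9]
gripper_width: 45.2
gripper_force: 35.0
time_s: 20.65
ee_pos: [646.0, 149.2, 178.9]
ee_rot: [180.0, 0.0, 0.1]
force: [-0.4, 0.3, -1.2]
gripper_width: 45.4
gripper_force: 35.0
[646.11687102 149.20633589 178.9550765 ] [1.79984440e+02 2.20712283e-02 8.64614123e-02] 20.7
```

View pics/w5.png

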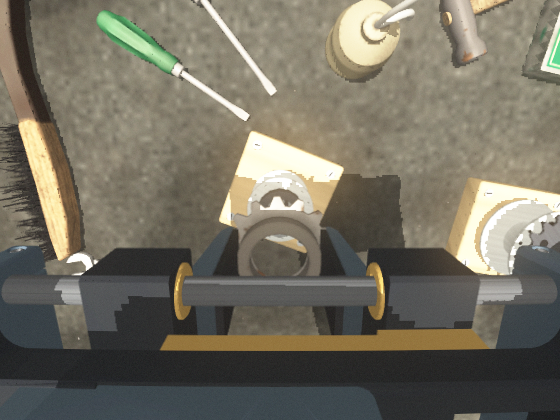

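The small cog is held level above the low hub, and the oil can at (362,40) is well clear. I descend in steps.

```bash
python3 -m jog '{"jaw":[40,40,40,40,40,40,40],"slide":[[0.03,0,0.5],[0,0,0.6],[0,0,0.4],[0,0,0.15],[0,0,0],[0,0,0],[0,0,0]],"spin":[0,0,0,0,0,0,0]}'
python3 -m jog '{"jaw":[40,40,40,40],"slide":[[0,0,0.1],[0,0,0.06],[0,0,0],[0,0,0]],"spin":[0,0,0,0]}'
```

```text
time_s: 21.4
ee_pos: [648.5, 149.9, 130.0]
ee_rot: [-180.0, -0.1, 0.1]
force: [-0.1, 0.6, -1.9]
gripper_width: 45.2
gripper_force: 35.0
time_s: 21.8
ee_pos: [647.9, 149.8, 124.1]
ee_rot: [180.0, 0.0, 0.1]
force: [-0.6, 0.7, -1.0]
gripper_width: 45.3
gripper_force: 35.0
```

```bash
python3 -m jog '{"jaw":[40,40,40,40],"slide":[[-0.02,0.01,0.1],[0,0,0.1],[0,0,0.1],[0,0,0]],"spin":[0,0,0,0]}'
```

```text
time_s: 22.2
ee_pos: [646.9, 149.4, 114.5]
ee_rot: [180.0, 0.1, 0.1]
force: [-0.3, 1.1, -1.9]
gripper_width: 45.4
gripper_force: 35.0
```

```bash
python3 -m jog '{"jaw":[40,40,40,40,40],"slide":[[0,0,0.12],[0,0,0.08],[0,0,0.05],[0,0,0],[0,0,0]],"spin":[0,0,0,0,0]}'
```

```text
time_s: 22.7
ee_pos: [647.4, 149.5, 107.7]
ee_rot: [180.0, -0.0, 0.1]
force: [0.4, -0.3, -1.0]
gripper_width: 45.4
gripper_force: 35.0
```

```bash
python3 -m jog '{"jaw":[40,40,40],"slide":[[0,0,0.04],[0,0,0.02],[0,0,0]],"spin":[0,0,0]}'; python3 -m jog '{"jaw":[55,70,91,91,91,91,91,91,91],"slide":[[0,0,0],[0,0,0],[0,0,0],[0,0,-0.3],[0,0,-0.7],[0,0,-1],[0,0,-0.9],[0,0,-0.7],[0,0,0]],"spin":[0,0,0,0,0,0,0,0,0]}'
python3 -m jog '{"jaw":[91,91,91,91,91],"slide":[[-0.8,0,0],[-0.8,0,0],[-0.8,0,0],[0,0,0],[0,0,0]],"spin":[0,0,0,0,0]}'
python3 - <<'E'
from h import *
m,a=snap("wrist","w6");s=env.state();print(s["ee_pos"],s["time_s"])
h_=hole(m,a,proj(m,[646.9,149,127])[0],127,8);print(h_)
p=proj(m,[646.9,149,127])[0].astype(int);print(p)
c1=cv2.resize(a[p[1]-55:p[1]+55,p[0]-55:p[0]+55,::-1],(390,390),interpolation=cv2.INTER_CUBIC)
m,b=snap("side","s6");c2=cv2.resize(b[165:300,230:350,::-1],(347,390),interpolation=cv2.INTER_CUBIC)
cv2.imwrite("pics/c6.png",np.hstack([c1,c2]))
E
```

```text
time_s: 23.0
ee_pos: [647.3, 149.5, 105.8]
ee_rot: [180.0, 0.0, 0.1]
force: [-0.8, 0.7, -0.7]
gripper_width: 45.7
gripper_force: 35.0
time_s: 23.9
ee_pos: [649.3, 149.9, 218.5]
ee_rot: [-179.9, -0.5, 0.1]
force: [0.4, -0.0, 0.2]
gripper_width: 91.0
gripper_force: 0.0
time_s: 24.4
ee_pos: [575.4, 149.4, 213.6]
ee_rot: [180.0, -0.0, 0.1]
force: [0.5, 0.2, 0.1]
gripper_width: 91.1
gripper_force: 0.0
[575.95314556 149.34282955 213.58328649] 24.45
(array([280.3, 123.7]), array([647.4, 149.4, 127. ]))
[280 124]
```

View pics/c6.png

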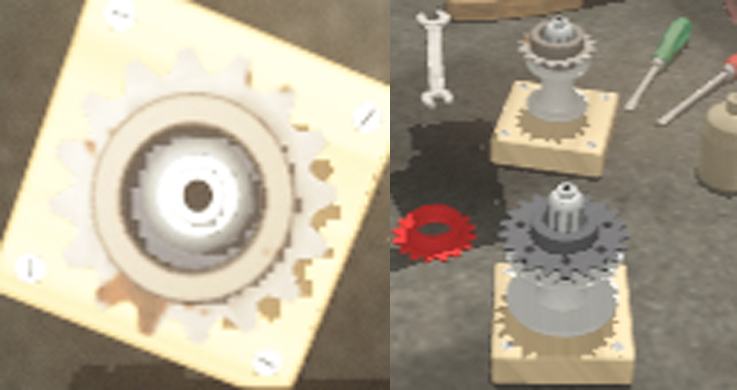

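Both cogs are seated: the small cog is level on the low hub and the large cog flat on the high hub. Next, the thin spacer: I view it from above.

```bash
python3 -m jog '{"jaw":[91,91,91,91,91,91,91,91,91,91],"slide":[[-0.5,0,0],[-0.9,0.04,0],[-1,0.04,0],[-1,0.04,0],[-1,0.04,0],[-1,0.04,0],[-1,0.04,0],[-1,0,0],[0,0,0],[0,0,0]],"spin":[0,0,0,0,0,0,0,0,0,0]}' 35
cat >> h.py <<'E'
def ring(m,a,P,h=45):
    u,v=proj(m,P)[0].astype(int);u0,v0=max(u-h,0),max(v-h,0);w=a[v0:v+h,u0:u+h].astype(int)
    k=((w.min(2)>150)&(w.max(2)-w.min(2)<40)).astype(np.uint8)
    cs,_=cv2.findContours(k,cv2.RETR_EXTERNAL,cv2.CHAIN_APPROX_NONE);c=max(cs,key=cv2.contourArea)
    (x,y),(A,B),_=cv2.fitEllipse(cv2.convexHull(c));px=(x+u0,y+v0);q=onz(m,px,P[2]);e=onz(m,(px[0]+(A+B)/4,px[1]),P[2])
    return np.round(px,1),np.round((A,B),1),q.round(1),"radius",round(float(np.linalg.norm(e-q)),1)
E
python3 - <<'E'
from h import *
m,a=snap("wrist","w7");s=env.state();print(s["ee_pos"],s["time_s"]);print(ring(m,a,[423,141.6,10]))
E
```

```text
time_s: 25.5
ee_pos: [354.4, 142.0, 214.2]
ee_rot: [-180.0, -0.1, 0.1]
force: [0.1, -0.3, 0.2]
gripper_width: 90.9
gripper_force: 0.0
[354.84211691 142.03273948 214.19637185] 25.55
(array([278.1, 127.1]), array([35.7, 36.3]), array([422.4, 144.1,  10. ]), 'radius', 20.2)
```

The fitted radius is 20.2 mm (20 expected), centre (422.4,144.1). I approach.

```bash
python3 -m jog '{"jaw":[91,91,91,91,91,80,70,70,70,70],"slide":[[0.8,-0.04,0],[0.8,-0.03,0],[0.66,0,0.5],[0,0,1],[0,0,1],[0,0,1],[0,0,1],[0,0,1],[0,0,0.8],[0,0,0]],"spin":[0,0,0,0,0,0,0,0,0,0]}' 25
python3 -m jog '{"jaw":[70,70],"slide":[[0,0,0],[0,0,0]],"spin":[0,0]}'
```

```text
time_s: 26.55
ee_pos: [420.3, 143.2, 21.9]
ee_rot: [179.9, 0.4, 0.1]
force: [-0.9, 0.1, 0.7]
gripper_width: 70.0
gripper_force: 0.0
time_s: 26.75
ee_pos: [422.9, 144.3, 25.9]
ee_rot: [-180.0, -0.1, 0.1]
force: [0.4, 1.2, 0.5]
gripper_width: 70.2
gripper_force: 0.0
```

Down to a tip height of about 3.5 mm, then grip.

```bash
python3 -m jog '{"jaw":[70,70,70,70],"slide":[[0,0,0.4],[0,0,0.25],[0,0,0],[0,0,0]],"spin":[0,0,0,0]}'
```

```text
time_s: 27.15
ee_pos: [421.6, 144.1, 5.9]
ee_rot: [-180.0, -0.1, 0.1]
force: [0.3, 0.9, -0.0]
gripper_width: 69.7
gripper_force: 0.0
```

```bash
python3 -m jog '{"jaw":[70,60,45,35,30,30,30,30],"slide":[[0.02,0,0.08],[0,0,0],[0,0,0],[0,0,0],[0,0,0],[0,0,0],[0,0,0],[0,0,0]],"spin":[0,0,0,0,0,0,0,0]}' 25
```

```text
time_s: 27.95
ee_pos: [421.8, 143.9, 3.1]
ee_rot: [180.0, -0.0, 0.1]
force: [-0.2, -0.3, 1.2]
gripper_width: 38.1
gripper_force: 25.0
```

```bash
python3 -m jog '{"jaw":[30,30,30,30,30,30,30,30,30,30],"slide":[[0,0,-0.3],[0,0,-0.7],[0,0,-1],[0,0,-1],[0,0,-1],[0,0,-1],[0.4,0,-0.2],[0.8,-0.03,0],[0.9,-0.03,0],[0.9,-0.03,0]],"spin":[0,0,0,0,0,0,0,0,0,0]}' 25
python3 -m jog '{"jaw":[30,30,30,30,30,30,30,30,30],"slide":[[0.9,-0.03,0],[0.9,-0.03,0],[0.9,-0.02,0],[0.9,0,0],[0.7,0,0],[0.2,0,0],[0,0,0],[0,0,0],[0,0,0]],"spin":[0,0,0,0,0,0,0,0,0]}'
python3 - <<'E'
from h import *
m,a=snap("wrist","w8");s=env.state();print(s["ee_pos"],s["time_s"])
print(proj(m,[[647.2,149.2,127],s["ee_pos"]+[0,0,7]]))
cv2.imwrite("pics/w8c.png",cv2.resize(a[140:340,180:380,::-1],None,fx=3,fy=3,interpolation=cv2.INTER_CUBIC))
E
```

```text
time_s: 28.95
ee_pos: [512.5, 146.8, 159.9]
ee_rot: [-180.0, -0.0, 0.1]
force: [0.8, 0.2, 0.1]
gripper_width: 38.2
gripper_force: 25.0
time_s: 29.85
ee_pos: [645.6, 149.5, 159.4]
ee_rot: [180.0, 0.0, 0.1]
force: [0.3, -0.8, 0.1]
gripper_width: 38.3
gripper_force: 25.0
[645.7992363  149.58109556 159.4356695 ] 29.9
[[280.95881649 234.12027943]
 [280.78213954 260.79479473]]
```

View pics/w8c.png

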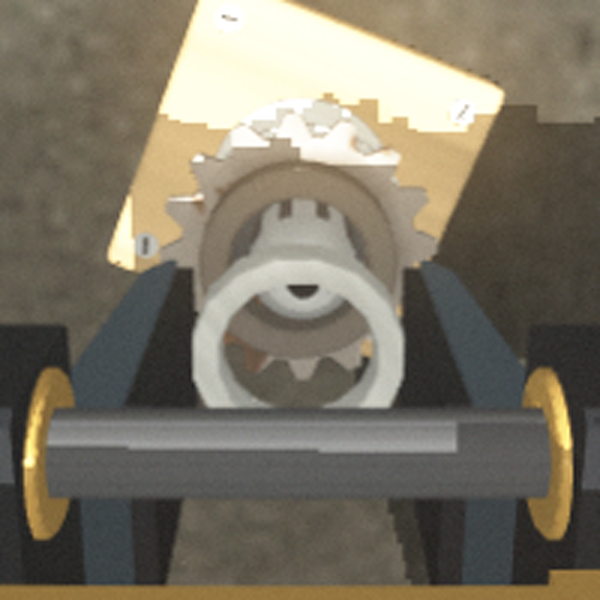

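The ring centre is at crop x 298 and the axle hole at 302, so the ring is about 0.7 mm too far toward +y. I correct by 0.5 mm and descend in steps.

```bash
python3 -m jog '{"jaw":[30,30,30,30,30,30,30],"slide":[[0.01,0.02,0.4],[0,0,0.4],[0,0,0.2],[0,0,0],[0,0,0],[0,0,0.05],[0,0,0]],"spin":[0,0,0,0,0,0,0]}'
```

```text
time_s: 30.6
ee_pos: [647.3, 148.9, 127.7]
ee_rot: [180.0, -0.0, 0.1]
force: [0.5, -0.3, -2.2]
gripper_width: 38.6
gripper_force: 25.0
```

```bash
python3 -m jog '{"jaw":[30,30,30,30,30],"slide":[[-0.01,0,0.07],[0,0,0.07],[0,0,0.05],[0,0,0],[0,0,0]],"spin":[0,0,0,0,0]}'
```

```text
time_s: 31.1
ee_pos: [646.7, 148.9, 121.7]
ee_rot: [180.0, 0.0, 0.1]
force: [-0.1, -0.5, -0.2]
gripper_width: 38.4
gripper_force: 25.0
```

```bash
python3 -m jog '{"jaw":[30,30,30,30,30],"slide":[[0,0,0.07],[0,0,0.06],[0,0,0.03],[0,0,0],[0,0,0]],"spin":[0,0,0,0,0]}'
```

```text
time_s: 31.6
ee_pos: [646.8, 148.9, 117.0]
ee_rot: [180.0, 0.0, 0.1]
force: [-0.8, -0.3, -0.3]
gripper_width: 38.4
gripper_force: 25.0
```

```bash
python3 -m jog '{"jaw":[30,30,45,60,70,70,70,70,70,70],"slide":[[0,0,0.03],[0,0,0],[0,0,0],[0,0,0],[0,0,0],[0,0,-0.2],[0,0,-0.6],[0,0,-0.9],[0,0,-0.9],[0,0,-0.6]],"spin":[0,0,0,0,0,0,0,0,0,0]}'
python3 -m jog '{"jaw":[91,91,91,91,91,91,91,91,91,91],"slide":[[-0.5,0.4,0],[-1,0.8,0],[-1,0.8,0],[-1,0.8,0],[-1,0.8,0],[-1,0.8,0],[-1,0.8,0],[-1,0.8,0],[-1,0.8,0],[-1,0.7,0]],"spin":[0,0,0,0,0,0,0,0,0,0]}'
python3 -m jog '{"jaw":[91,91,91],"slide":[[-0.4,0.3,0],[0,0,0],[0,0,0]],"spin":[0,0,0]}'
python3 - <<'E'
from h import *
m,a=snap("wrist","w9");s=env.state();print(s["ee_pos"],s["time_s"]);print(ring(m,a,[420.4,-85.3,22]))
m,b=snap("side","s9");cv2.imwrite("pics/s9.png",cv2.resize(b[160:310,170:370,::-1],None,fx=4,fy=4,interpolation=cv2.INTER_CUBIC))
E
```

```text
time_s: 32.6
ee_pos: [647.5, 149.1, 215.0]
ee_rot: [-180.0, -0.2, 0.1]
force: [-0.3, 0.5, 0.6]
gripper_width: 70.0
gripper_force: 0.0
time_s: 33.6
ee_pos: [361.1, -77.5, 212.8]
ee_rot: [180.0, -0.1, 0.1]
force: [0.7, -0.4, 0.3]
gripper_width: 90.9
gripper_force: 0.0
time_s: 33.9
ee_pos: [350.8, -85.7, 212.8]
ee_rot: [180.0, -0.1, 0.1]
force: [0.1, 0.0, 0.2]
gripper_width: 91.0
gripper_force: 0.0
[351.1423049  -85.51453068 212.62201608] 33.95
(array([276.8, 125.6]), array([44.4, 45.2]), array([420.7, -82.6,  22. ]), 'radius', 24.2)
```

View pics/s9.png

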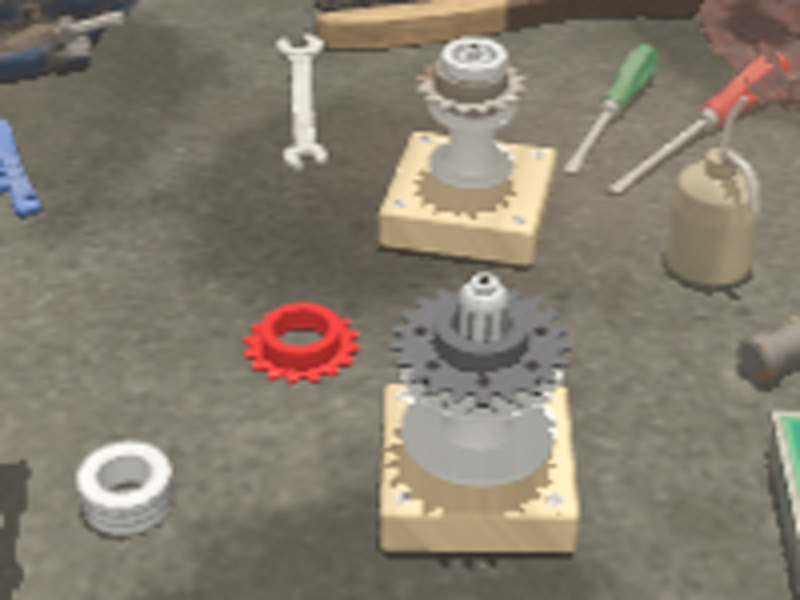

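The thin spacer sits flat on the small cog. The tall spacer measures radius 24.2 mm (24 expected) at (420.7,−82.6).

```bash
python3 -m jog '{"jaw":[91,91,91,91,91,91,91,80,80,80],"slide":[[0.8,-0.05,0],[0.8,-0.05,0],[0.72,0,0.5],[0,0,1],[0,0,1],[0,0,1],[0,0,1],[0,0,0.8],[0,0,0.4],[0,0,0]],"spin":[0,0,0,0,0,0,0,0,0,0]}' 30
python3 -m jog '{"jaw":[80,80],"slide":[[0,0,0],[0,0,0]],"spin":[0,0]}'
```

```text
time_s: 35.0
ee_pos: [419.2, -81.6, 39.3]
ee_rot: [-179.9, 0.2, 0.2]
force: [-1.2, -0.0, 0.2]
gripper_width: 79.9
gripper_force: 0.0
time_s: 35.2
ee_pos: [420.9, -82.5, 41.8]
ee_rot: [180.0, -0.1, 0.1]
force: [0.5, 0.3, -0.3]
gripper_width: 80.1
gripper_force: 0.0
```

```bash
python3 -m jog '{"jaw":[80,80,80,70,55,44,40,40,40,40],"slide":[[0,0,0.5],[0,0,0.4],[0,0,0.25],[0,0,0],[0,0,0],[0,0,0],[0,0,0],[0,0,0],[0,0,0],[0,0,0]],"spin":[0,0,0,0,0,0,0,0,0,0]}' 30
```

```text
time_s: 36.2
ee_pos: [420.2, -82.7, 7.1]
ee_rot: [180.0, -0.1, 0.1]
force: [-0.9, 0.5, 6.2]
gripper_width: 47.6
gripper_force: 30.0
```

```bash
python3 -m jog '{"jaw":[40,40,40,40,40,40,40,40,40,40],"slide":[[0,0,-0.3],[0,0,-0.7],[0,0,-1],[0,0,-1],[0,0,-1],[0,0,-1],[0.4,0.1,-0.5],[0.8,0.1,0],[0.9,0.1,0],[0.9,0.1,0]],"spin":[0,0,0,0,0,0,0,0,0,0]}' 30
python3 -m jog '{"jaw":[40,40,40,40,40,40,40,40],"slide":[[0.9,0.09,0],[0.9,0,0],[0.8,0,0],[0.4,0,0],[0.16,0,0],[0,0,0],[0,0,0],[0,0,0]],"spin":[0,0,0,0,0,0,0,0]}'
python3 - <<'E'
from h import *
m,a=snap("wrist","w10");s=env.state();print(s["ee_pos"],s["time_s"])
print(proj(m,[[605.6,-97.3,139],s["ee_pos"]+[0,0,15]]))
cv2.imwrite("pics/w10c.png",cv2.resize(a[140:340,180:380,::-1],None,fx=3,fy=3,interpolation=cv2.INTER_CUBIC))
E
```

```text
time_s: 37.2
ee_pos: [510.4, -94.4, 172.2]
ee_rot: [180.0, -0.0, 0.1]
force: [1.1, -0.2, -1.3]
gripper_width: 47.7
gripper_force: 30.0
time_s: 38.0
ee_pos: [603.7, -96.9, 171.9]
ee_rot: [180.0, 0.0, 0.1]
force: [-0.6, 0.7, -0.8]
gripper_width: 47.5
gripper_force: 30.0
[603.84039157 -96.93962847 171.94491517] 38.05
[[281.07048029 233.35139337]
 [281.06634066 267.12004947]]
```

View pics/w10c.png

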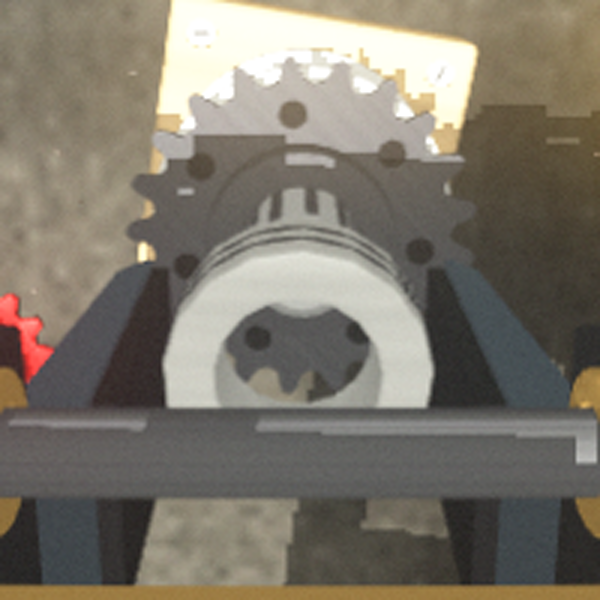

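The ring is held level, with its centre at crop x 298.5 against about 303 for the axle. I correct by 0.6 mm in −y and 0.6 mm in +x, then descend in steps.

```bash
python3 -m jog '{"jaw":[40,40,40,40,40,40],"slide":[[0.02,0.02,0.4],[0,0,0.4],[0,0,0.15],[0,0,0],[0,0,0],[0,0,0]],"spin":[0,0,0,0,0,0]}' 30
```

```text
time_s: 38.65
ee_pos: [605.6, -97.5, 143.5]
ee_rot: [180.0, -0.0, 0.1]
force: [-0.2, -0.2, -1.8]
gripper_width: 47.7
gripper_force: 30.0
```

```bash
python3 -m jog '{"jaw":[40,40,40,40,40,40],"slide":[[0,0,0.1],[0,0,0.08],[0,0,0.08],[0,0,0.07],[0,0,0],[0,0,0]],"spin":[0,0,0,0,0,0]}'
```

```text
time_s: 39.25
ee_pos: [605.2, -97.5, 133.2]
ee_rot: [180.0, 0.0, 0.1]
force: [-0.4, 0.3, 0.4]
gripper_width: 47.6
gripper_force: 30.0
```

```bash
python3 -m jog '{"jaw":[40,40,40,40,40,40],"slide":[[0,0,0.12],[0,0,0.1],[0,0,0.08],[0,0,0.07],[0,0,0],[0,0,0]],"spin":[0,0,0,0,0,0]}'
```

```text
time_s: 39.85
ee_pos: [605.3, -97.5, 122.1]
ee_rot: [180.0, 0.0, 0.1]
force: [0.0, 0.1, 0.2]
gripper_width: 47.4
gripper_force: 30.0
```

```bash
python3 -m jog '{"jaw":[40,40,40,40],"slide":[[0,0,0.03],[0,0,0.03],[0,0,0],[0,0,0]],"spin":[0,0,0,0]}'
python3 -m jog '{"jaw":[55,70,80,91,91,91,91,91,91,91],"slide":[[0,0,0],[0,0,0],[0,0,0],[0,0,-0.2],[0,0,-0.6],[0,0,-0.9],[0,0,-0.9],[0,0,-0.7],[0,0,0],[0,0,0]],"spin":[0,0,0,0,0,0,0,0,0,0]}'
python3 -m jog '{"jaw":[91,91,91,91,91],"slide":[[-0.8,0,0],[-0.8,0,0],[-0.8,0,0],[0,0,0],[0,0,0]],"spin":[0,0,0,0,0]}'
python3 - <<'E'
from h import *
m,a=snap("wrist","w11");s=env.state();print(s["ee_pos"],s["time_s"])
print(ring(m,a,[605.6,-97.3,135]), hole(m,a,proj(m,[605.6,-97.3,139])[0],139,8))
m,b=snap("side","s11");
p=proj(env.camera_model("wrist"),[605.6,-97.3,135])[0].astype(int)
c1=cv2.resize(a[p[1]-60:p[1]+60,p[0]-60:p[0]+60,::-1],(400,400),interpolation=cv2.INTER_CUBIC)
c2=cv2.resize(b[165:300,230:350,::-1],(356,400),interpolation=cv2.INTER_CUBIC)
cv2.imwrite("pics/c11.png",np.hstack([c1,c2]))
E
```

```text
time_s: 40.25
ee_pos: [605.3, -97.5, 120.3]
ee_rot: [180.0, -0.0, 0.1]
force: [-0.7, 0.2, -0.9]
gripper_width: 47.3
gripper_force: 30.0
time_s: 41.25
ee_pos: [605.1, -97.5, 219.4]
ee_rot: [180.0, -0.0, 0.1]
force: [0.3, -0.2, -0.3]
gripper_width: 90.8
gripper_force: 0.0
time_s: 41.75
ee_pos: [533.0, -97.6, 218.5]
ee_rot: [-180.0, 0.1, 0.1]
force: [0.3, -0.2, 0.2]
gripper_width: 91.0
gripper_force: 0.0
[533.62838612 -97.61606678 218.64006992] 41.8
(array([279.5, 119.6]), array([108. , 112.6]), array([608. , -96.9, 135. ]), 'radius', 41.8) (array([279.7, 122.7]), array([605.8, -97. , 139. ]))
```

The picture-view quota is used up, so I check the seating numerically. I compare the before/after change in the side view with the projected cylinder of a seated spacer.

Run:
```python
from h import *
m=env.camera_model("side");t=np.linspace(0,6.283,60)
cyl=lambda x,y,z0,z1,r:np.array([[x+r*np.cos(k),y+r*np.sin(k),z] for z in(z0,z1) for k in t])
b=cv2.imread("pics/s11.png").astype(int)
for n,old,new,c in(("tall","s6","s11",(605.6,-97.3,113,135,24)),("thin","s6","s11",(647.1,149.2,113,123,20))):
    o=cv2.imread(f"pics/{old}.png").astype(int);d=(abs(b-o).max(2)>30).astype(np.uint8)
    for lift in(0,4,-4):
        q=proj(m,cyl(c[0],c[1],c[2]+lift,c[3]+lift,c[4]));print(n,lift,q.min(0).round(1),q.max(0).round(1))
    x0,y0=q.min(0).astype(int)-25;x1,y1=q.max(0).astype(int)+25
    k=d[y0:y1,x0:x1];_,_,st,_=cv2.connectedComponentsWithStats(k);s=max(st[1:],key=lambda r:r[4]);print("seen",s[0]+x0,s[1]+y0,s[0]+x0+s[2]-1,s[1]+y0+s[3]-1,s[4])
    g=b.min(2)[y0:y1,x0:x1];cx=int(proj(m,[c[0],c[1],c[3]])[0][0]);
    print("col",[(r+y0,int(v)) for r,v in enumerate(b[y0:y1,cx-8:cx-5].min(2).mean(1))][15:55])
```

```text
tall 0 [278.5 223.4] [303.2 247.3]
tall 4 [278.5 221.8] [303.3 245.7]
tall -4 [278.5 224.9] [303.1 248.9]
seen 253 206 271 250 611
col [(np.int64(214), 186), (np.int64(215), 174), (np.int64(216), 128), (np.int64(217), 123), (np.int64(218), 122), (np.int64(219), 122), (np.int64(220), 122), (np.int64(221), 122), (np.int64(222), 122), (np.int64(223), 115), (np.int64(224), 60), (np.int64(225), 96), (np.int64(226), 207), (np.int64(227), 240), (np.int64(228), 240), (np.int64(229), 226), (np.int64(230), 209), (np.int64(231), 200), (np.int64(232), 196), (np.int64(233), 213), (np.int64(234), 236), (np.int64(235), 244), (np.int64(236), 241), (np.int64(237), 216), (np.int64(238), 172), (np.int64(239), 151), (np.int64(240), 128), (np.int64(241), 160), (np.int64(242), 147), (np.int64(243), 142), (np.int64(244), 159), (np.int64(245), 150), (np.int64(246), 102), (np.int64(247), 79), (np.int64(248), 78), (np.int64(249), 77), (np.int64(250), 78), (np.int64(251), 78), (np.int64(252), 86), (np.int64(253), 105)]
thin 0 [280.3 168.4] [296.4 179.9]
thin 4 [280.3 167. ] [296.5 178.5]
thin -4 [280.3 169.8] 
[... 206 characters left out ...]
 57), (np.int64(167), 73), (np.int64(168), 87), (np.int64(169), 87), (np.int64(170), 88), (np.int64(171), 88), (np.int64(172), 98), (np.int64(173), 107), (np.int64(174), 114), (np.int64(175), 120), (np.int64(176), 103), (np.int64(177), 110), (np.int64(178), 110), (np.int64(179), 100), (np.int64(180), 104), (np.int64(181), 97), (np.int64(182), 97), (np.int64(183), 95), (np.int64(184), 126), (np.int64(185), 182), (np.int64(186), 163), (np.int64(187), 124), (np.int64(188), 145), (np.int64(189), 157), (np.int64(190), 158), (np.int64(191), 131), (np.int64(192), 106), (np.int64(193), 112), (np.int64(194), 169), (np.int64(195), 185), (np.int64(196), 152), (np.int64(197), 148), (np.int64(198), 146)]
```

The tall spacer's lower edge is seen at row 245–246, against about 246 predicted at that column for a seated ring. The thin spacer was seen flat earlier and hasn't been approached since. Handing in.

```bash
python3 -c "
from workcell import env
print(env.job_done())"
```

```text
the job is handed in; nothing more can be done
None
```

I swapped the cogs, fitted the tall spacer on the high-flange hub and the thin one on the low-flange hub, and handed the job in at about 42 s. The verdict was not shown, and I checked the tall spacer's seating only numerically in the side view.

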